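Tip up a flat test bar and lay it in the pan

TASK

The orange test bar lies sunk in its aluminium stand, where it cannot be gripped. Press the bar's exposed end down, the end between the dark cheeks, until its tray stops; the tray stays tipped and the other end of the bar stands up out of the stand. Grip that raised end by its edges, carry the bar to the brown pan, lower it in the grip to the pan's floor and let it lie there flat; do not shift the roll of tape.

Things in the scene. Friction and masses are not known exactly. Their poses are not given: they have to be found in the camera images.
- test_bar: orange dumbbell-shaped plastic test bar, 90 mm long, 4 mm thick, 20 g; each end is a flat tab 24 mm long and 24 mm wide, the waist is 14 mm wide. Origin: centre of the underside; x along its length, y across, z up. It starts level in the stand, x along the stand's x within 3 degrees, underside 28 mm above the worktop.
- stand: fixed aluminium stand, foot plate 140 x 68 x 5 mm; origin on the worktop below the tray's hinge; z up, x to the far end (which rises). Walls 33 mm high flank the bar from x = -2 to 60 mm (14.5 to 32.5 mm either side) and close the far end; nearer than x = -2 mm only the foot plate (to x = -68 mm) lies under the tray. At the start the bar's near end is at x = -41 mm, its far end at x = 49 mm.
- tray (a joint): tilt of the dark steel tray under the bar: 0 level, 0.40 rad tipped to its stop (near end down). Hinge along the stand's y, 26 mm above the worktop. Stiff, stays where left; 3 N on the near tab tips it. Near half 42 mm wide with 7.5 mm cheeks just below the bar's top and a low end lip; far half 16 mm wide. Tipped, the far tab's underside is about 42 mm up; the bar may slide 2 mm to the lip.
- press_point (a point): middle of the bar's near tab, on the bar's upper face, where to press: 30 mm from the hinge towards the near end, 32 mm above the worktop when level and 20 mm when fully tipped (moves with the tray).
- pan: brown rectangular pan fixed to the worktop, rim 219 mm along its x and 289 mm along its y, 45 mm high; origin at the centre of the underside, z up. The flat inner floor is 140 mm along x and 216 mm along y, 4 to 6 mm above the worktop; the walls slope outwards.
- tape: bystander: roll of beige tape lying flat, 100 mm across, 25 mm high, loose; origin at the centre of its underside.
Not all that is in view belongs to the job. Several things have the shape of the test_bar; the one meant has the colours described above.

How it is judged:
By the outcome, as a careful person would: the job done as asked, in the order asked, and still so for the second after the job is handed in, with the robot touching nothing.
It also fails if it takes over 48 s, if anything falls off the work surface, if the arm or the gripper's body presses on something with over 40 N, if the wrist force passes 120 N, or if a joint passes its speed limit or range.

ROBOT

A 7-joint arm with a two-finger parallel gripper is mounted at the origin on a cart in front of the work surface, level with it; the furniture and walls round the work are solid. World frame = base frame: x ahead of the robot, y to its left, z up, the work surface at z = 0. Lengths are in m, angles in rad, forces in N, time in s.
With the tool pointing down it reaches from about 0.4 to 0.85 m from the base axis. Payload 4.5 kg.
Tool frame: the origin (TCP) lies at the very end of the fingers, on their centre line; the grasp point (between the pads) lies 19 mm behind it (grip_point_offset is the distance from the TCP to the grasp point, in m); z points along the fingers, y is the line along which they close (so a half turn about z gives the same grasp; the last joint's range is limited). The gripper opens to 88 mm and grips with 3 to 60 N. Pads are 18 mm wide; open, the fingers measure 123 mm over their backs; the gripper's body (75 mm by 187 mm) begins 45 mm behind the grasp point.
Start: joints at [1.156, 0.689, -0.195, 1.565, 0.157, 0.902, -0.215], TCP at [0.271, -0.563, 0.239] pointing down, gripper open.
Joint ranges: [-3.01, 3.01], [-0.46, 2.08], [-1.47, 1.51], [0.13, 2.56], [-1, 4.14], [0.04, 2.09], [-2.66, 2.66]. Speed limits (rad/s): [2.57, 2.57, 3.14, 3.14, 3.14, 3.14, 3.14].

INTERFACE

Orientations are given as a unit quaternion [x, y, z, w].
In Python, from plant import get_state, snapshot, camera_params, finish_job, grip_point_offset gives the robot as it stands.
- The arm moves only by the tool drive_effector, called after ">>>" by a JSON object that holds its "api" and its "payload". Schema: {"type":"object","properties":{"moves":{"type":"array","items":{"type":"object","properties":{"aperture":{"type":"number"},"d":{"type":"array","items":{"type":"number"},"minItems":3,"maxItems":3},"r":{"type":"array","items":{"type":"number"},"minItems":3,"maxItems":3}},"additionalProperties":false,"required":["aperture"]},"minItems":1,"maxItems":10},"grip_force":{"type":"number"},"only":{"type":"string"},"quiet":{"type":"boolean"},"lines":{"type":"string"}},"required":["moves"],"additionalProperties":false}. moves is a list of rows, 1 to 10 of them, each an object with the fields aperture (the opening from 0.0 (shut) to 1.0 (fully open)), d (a list: dx, dy, dz in shares of 0.4 m (1.0 is 0.4 m)), r (a list: a rotation vector rx, ry, rz in shares of 2 rad (1.0 is 2 rad)); a field left out counts as zero (the opening has to be given); each row is the pose to reach, as a shift and turn from the pose commanded when the call began, along the tool's axes at that moment; what a row does not reach only later rows make up. A row lasts 1/10 s, in which the tool goes at most 0.05 m and 0.15 rad, less where a joint would pass 70% of its speed; a pose out of reach is approached as far as the arm can. The fingers move at their own pace and stop on an object; grip_force is the grip in N (left out, the last holds). Time passes only in rows, so rows that do not move let the fingers close. The tool returns the time, the measured TCP pose, the force, the opening and the grip force at its end. only (a regular expression) keeps the lines of the reply that match it, lines (a string "A,B") keeps lines A to B, and quiet returns only ok. Shift and turn numbers lie between -1 and 1, and a call with a number outside is refused. Input that does not fit is refused with a message, and nothing moves.
- get_state(): the state, without advancing time (a new reading comes with each control period).
- snapshot(name): name is "side" or "top"; returns (picture, depth): 384x512x3 uint8, red, green, blue; 384x512 float32, m along the optical axis (not along the pixel's ray), 0 where there is no reading.
- camera_params(name): a dict with "fx", "fy", "cx", "cy" (pixels), "rvec" (rotation vector, rad) and "tvec" (3), from world to camera coordinates, as OpenCV has them. Camera axes: x right, y down, z forward; pixel columns grow to the right and rows downward; lengths in m; the calibration is good to about 2 mm. A picture is of the moment at which its call begins. camera_params takes no time and is no camera call.
- finish_job(): hands the job in; it is judged then, once.
The state is a dict: "clock": time; "q": joint angles; "qd": joint speeds; "joint_torque": joint torques, N m; "tool_pos": TCP position; "eef_rot": TCP orientation; "contact_force": force on the tool from outside, world axes, zero at the start; "moment": the same for the moment, N m; "opening": opening from 0.0 (shut) to 1.0 (fully open); "finger_force": force on a finger pad.
Only numpy, scipy, OpenCV 4.12 (cv2) and the standard library are available. Lean on these libraries where they do the work, as an engineer would, in place of code of your own. Each camera call takes 0.05 s, during which the arm holds its last target. There are 200 camera calls.

## Working session

There is one attempt and no reset: what is moved stays moved. The work goes in short steps, Python scripts to look and compute and a tool call to move; the robot and the scene stay as the last step left them, time stands still between calls to the robot, and variables do not carry over. Pictures are saved under pics/ and viewed, at most 10 in all, crops included, and the job is handed in when it is done.

```bash
mkdir -p pics
```

Create h.py:
```python
import numpy as np, cv2
from plant import *
from scipy.spatial.transform import Rotation as R
def ray(cam,uv,z):
    c=camera_params(cam);M=cv2.Rodrigues(np.array(c["rvec"],float))[0];t=np.array(c["tvec"],float)
    uv=np.atleast_2d(uv).astype(float)
    d=np.c_[(uv[:,0]-c["cx"])/c["fx"],(uv[:,1]-c["cy"])/c["fy"],np.ones(len(uv))]@M
    o=-M.T@t
    return o+d*((z-o[2])/d[:,2])[:,None]
def cloud(cam,D):
    c=camera_params(cam);M=cv2.Rodrigues(np.array(c["rvec"],float))[0];t=np.array(c["tvec"],float)
    v,u=np.indices(D.shape)
    P=np.stack([(u-c["cx"])/c["fx"]*D,(v-c["cy"])/c["fy"]*D,D],-1)
    return (P-t)@M
def tool(target):  # world displacement in tool axes
    s=get_state();return R.from_quat(s["eef_rot"]).inv().apply(np.array(target)-s["tool_pos"])
```

Run:
```python
from h import *
ims=[]
for n in("top","side"):
    p,d=snapshot(n);np.savez(f"{n}0.npz",p=p,d=d);cv2.imwrite(f"pics/{n}0.png",p[...,::-1])
    c=camera_params(n);M=cv2.Rodrigues(np.array(c["rvec"]))[0];print(n,-M.T@np.array(c["tvec"]),c["fx"],M[2])
s=get_state();print({k:np.round(v,3) for k,v in s.items()},grip_point_offset)
```

```text
top [ 0.266351   -0.00537752  1.03419778] 411.4207177163512 [ 0.17607748  0.00696896 -0.98435164]
side [-0.09788796  1.21507121  0.559715  ] 470.6418085087148 [ 0.38242413 -0.85619164 -0.34740129]
{'clock': np.float64(0.1), 'q': array([ 1.156,  0.69 , -0.195,  1.566,  0.157,  0.902, -0.215]), 'qd': array([ 0.   , -0.003, -0.002, -0.002, -0.001, -0.001,  0.   ]), 'joint_torque': array([-4.0000e-03, -5.2851e+01, -1.2720e+00, -1.5384e+01, -5.3000e-02,
        2.0000e-03,  0.0000e+00]), 'tool_pos': array([ 0.271, -0.563,  0.238]), 'eef_rot': array([ 0.975,  0.223, -0.   , -0.001]), 'contact_force': array([ 0.579,  0.646, -0.541]), 'moment': array([-0.003, -0.028, -0.029]), 'finger_force': np.float64(0.0), 'opening': np.float64(1.001)} 0.0187
```

View pics/top0.png

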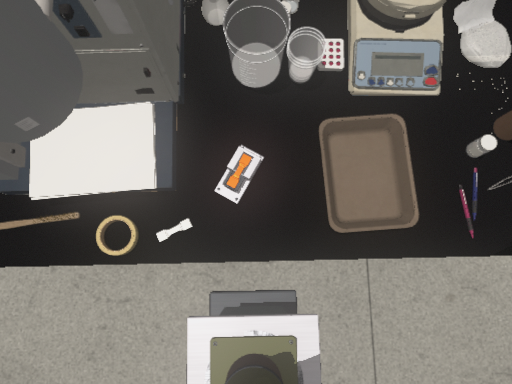

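View pics/side0.png

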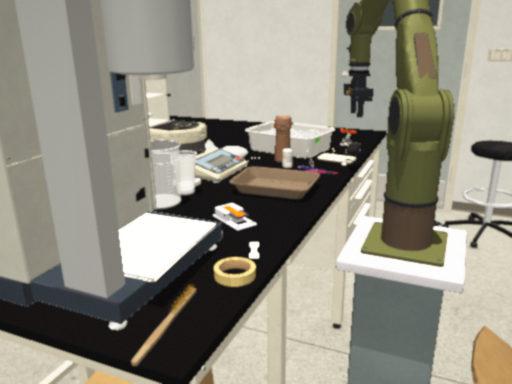

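The top view shows the stand at about (239,174) with the orange bar, the pan at (368,173) and the tape at (117,235); a white look-alike bar lies at (174,230). Next I measure and enlarge the stand.

Run:
```python
from h import *
z=np.load("top0.npz");p,d=z["p"],z["d"]
c=cv2.resize(p[135:210,205:275],None,fx=8,fy=8,interpolation=cv2.INTER_CUBIC);cv2.imwrite("pics/crop0.png",c[...,::-1])
hsv=cv2.cvtColor(p,cv2.COLOR_RGB2HSV)
def big(m,roi):
    k=np.zeros_like(m);k[roi[1]:roi[3],roi[0]:roi[2]]=m[roi[1]:roi[3],roi[0]:roi[2]]
    n,l,s,ce=cv2.connectedComponentsWithStats(k);i=1+s[1:,4].argmax();return (l==i).astype(np.uint8)
o=big(cv2.inRange(hsv,(5,150,100),(22,255,255)),(205,135,275,210))
ys,xs=np.nonzero(o);P=ray("top",np.c_[xs,ys],0.032)[:,:2]
m=P.mean(0);w,V=np.linalg.eigh(np.cov((P-m).T));a=V[:,1];t=(P-m)@a;q=(P-m)@V[:,0]
print("bar n",len(P),"mean",m,"axis",a,np.degrees(np.arctan2(a[1],a[0])),"len",t.min(),t.max(),"w",q.min(),q.max())
C=cloud("top",d);print("bar depth z",np.median(C[o>0],0))
r=cv2.minAreaRect(P.astype(np.float32));print("bar rect",r, m if 0 else "")
# stand white silhouette
s=big(cv2.inRange(hsv,(0,0,110),(180,60,255))|o*255,(205,135,275,210))
ct=max(cv2.findContours(s,cv2.RETR_EXTERNAL,cv2.CHAIN_APPROX_NONE)[0],key=cv2.contourArea)[:,0]
Q=ray("top",ct,0.005)[:,:2].astype(np.float32);r=cv2.minAreaRect(Q);print("stand",r,cv2.boxPoints(r))
# pan
k=(C[...,2]>0.035)&(C[...,2]<0.06);k[:105]=0;k[240:]=0;k[:,:310]=0;k[:,425:]=0
print("pan rim",cv2.minAreaRect(C[k][:,:2].astype(np.float32)))
k=cv2.inRange(hsv,(0,30,30),(25,200,160));k=big(k,(305,100,430,245))
ct=max(cv2.findContours(k,cv2.RETR_EXTERNAL,cv2.CHAIN_APPROX_NONE)[0],key=cv2.contourArea)[:,0]
r=cv2.minAreaRect(ray("top",ct,0.045)[:,:2].astype(np.float32));print("pan col",r)
print("floor z",C[175,368])
print("tape",ray("top",[(117,235)],.025))
```

```text
bar n 274 mean [0.50394866 0.02599283] axis [-0.86903535  0.49474999] 150.34673428602625 len -0.045323986981077466 0.0444532142651927 w -0.011897439035383681 0.011775182519931923
bar depth z [0.50289071 0.02513053 0.03158805]
bar rect ((0.504401445388794, 0.025928445160388947), (0.023666145280003548, 0.08979923278093338), 60.556114196777344) 
stand ((0.50355064868927, 0.027744214981794357), (0.07270566374063492, 0.14125534892082214), 59.412052154541016) [[ 0.42425236  0.03238954]
 [ 0.5458519  -0.03948971]
 [ 0.5828489   0.02309889]
 [ 0.4612494   0.09497814]]
pan rim ((0.4910447597503662, -0.2909035384654999), (0.2897461950778961, 0.22014090418815613), 3.0249838829040527)
pan col ((0.4820976257324219, -0.28951558470726013), (0.30392199754714966, 0.34018656611442566), 87.32077026367188)
floor z [ 0.49130812 -0.30475895  0.00049964]
tape [[0.3508302  0.32779642 0.025     ]]
```

View pics/crop0.png

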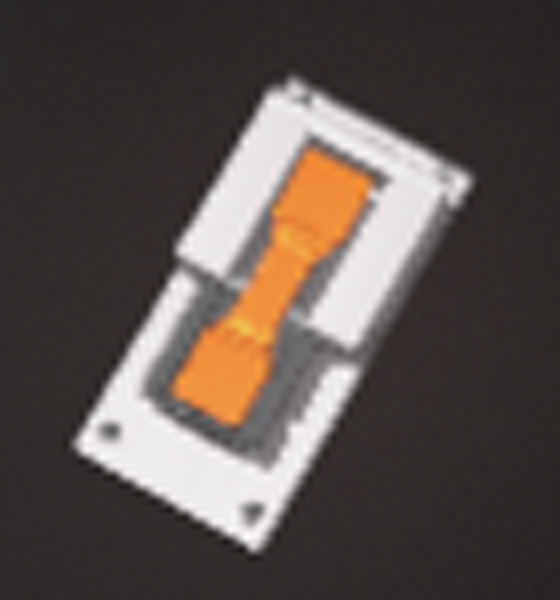

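The crop shows the near end, between dark cheeks, at lower left of the image at about (222,385) in the crop, with walls at the upper right. The stand's x therefore points along (0.869,-0.495), and the bar measures 89.8 x 23.7 mm at a height of about 32 mm, as it should. The hinge is at about (0.5005,0.028).

Run:
```python
from h import *
print(tool([.4727,.0438,.12]))
s=R.from_quat(get_state()["eef_rot"]);print(s.as_matrix().round(3))
a=np.radians(-29.65);X=np.array([np.cos(a),np.sin(a),0]);Z=np.array([0,0,-1.]);T=R.from_matrix(np.c_[X,np.cross(Z,X),Z])
print((s.inv()*T).as_rotvec())
```

```text
[ 0.44496378 -0.45858786  0.11869133]
[[ 0.901  0.434 -0.001]
 [ 0.434 -0.901  0.001]
 [-0.    -0.002 -1.   ]]
[-1.47467723e-03  9.03188713e-04  9.66329926e-01]
```

Units first: shifts go in shares of 0.4 m and turns go in shares of 2 rad. So -0.37 m / 0.4 = -0.925, -0.12 m / 0.4 = -0.3, 0.966 rad / 2 = 0.483.

>>> {"api": "drive_effector", "payload": {"moves": [{"aperture":0,"d":[0.1,-0.1,0],"r":[0,0,0.07]},{"aperture":0,"d":[0.2,-0.2,0],"r":[0,0,0.14]},{"aperture":0,"d":[0.275,-0.3,0],"r":[0,0,0.21]},{"aperture":0,"d":[0.375,-0.375,0],"r":[0,0,0.275]},{"aperture":0,"d":[0.45,-0.475,0],"r":[0,0,0.35]},{"aperture":0,"d":[0.55,-0.55,0],"r":[0,0,0.415]},{"aperture":0,"d":[0.625,-0.65,0.05],"r":[0,0,0.483]},{"aperture":0,"d":[0.725,-0.725,0.1],"r":[0,0,0.483]},{"aperture":0,"d":[0.8,-0.825,0.15],"r":[0,0,0.483]},{"aperture":0,"d":[0.9,-0.925,0.2],"r":[0,0,0.483]}], "grip_force": 20}}

```text
clock: 1.1
tool_pos: [0.4257, -0.1004, 0.169]
eef_rot: [0.967, -0.256, -0.0, 0.0]
contact_force: [0.1, -0.1, 0.0]
opening: 0.112
finger_force: 0.0
```

Run:
```python
from h import *
s=get_state();print(s["tool_pos"],s["q"],tool([.4727,.0438,.08]),R.from_quat(s["eef_rot"]).as_matrix().round(3))
```

```text
[ 0.42573222 -0.10036099  0.16901374] [ 0.05227966  0.58981597  0.1145508   2.19238346 -0.17699485  0.36788304
 -1.77511485] [-0.03046336 -0.14855292  0.0889709 ] [[ 0.869 -0.495 -0.   ]
 [-0.495 -0.869 -0.   ]
 [-0.     0.    -1.   ]]
```

Scaled: -0.145 m / 0.4 = -0.3625, 0.085 m / 0.4 = 0.2125.

>>> {"api": "drive_effector", "payload": {"moves": [{"aperture":0,"d":[-0.025,-0.1,0.05]},{"aperture":0,"d":[-0.05,-0.2,0.125]},{"aperture":0,"d":[-0.0625,-0.3,0.2]},{"aperture":0,"d":[-0.075,-0.3625,0.2125]},{"aperture":0,"d":[-0.075,-0.3625,0.2125]},{"aperture":0,"d":[-0.075,-0.3625,0.2125]}]}}

```text
clock: 1.7
tool_pos: [0.471, 0.0388, 0.0844]
eef_rot: [0.967, -0.255, -0.0, 0.0]
contact_force: [0.0, -0.1, 1.0]
opening: 0.006
finger_force: 0.0
```

Run:
```python
from h import *
s=get_state();print(tool([.4727,.0438,.034]))
p,d=snapshot("side");cv2.imwrite("pics/s1.png",cv2.resize(p[150:270,170:310],None,fx=5,fy=5)[...,::-1])
```

```text
[-0.00101381 -0.00523538  0.05043038]
```

View pics/s1.png

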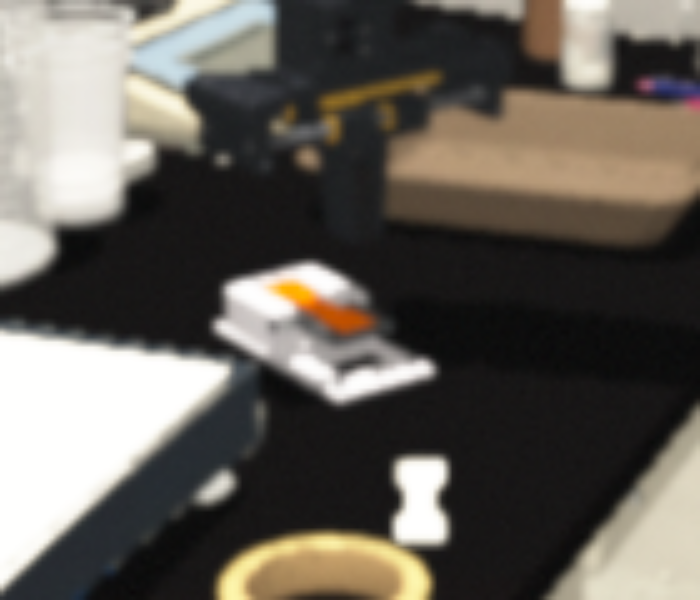

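The side crop shows the shut fingertips at (350,240), about 50 mm above the near tab at (345,320). Now I press down.

Scaled: 0.057 m / 0.4 = 0.1425, 0.055 m / 0.4 = 0.1375.

>>> {"api": "drive_effector", "payload": {"moves": [{"aperture":0,"d":[-0.0025,-0.0125,0.0625]},{"aperture":0,"d":[-0.0025,-0.0125,0.105]},{"aperture":0,"d":[-0.0025,-0.0125,0.12]},{"aperture":0,"d":[-0.0025,-0.0125,0.1275]},{"aperture":0,"d":[-0.0025,-0.0125,0.1325]},{"aperture":0,"d":[-0.0025,-0.0125,0.1375]},{"aperture":0,"d":[-0.0025,-0.0125,0.1425]},{"aperture":0,"d":[-0.0025,-0.0125,0.1425]}]}}

```text
clock: 2.55
tool_pos: [0.4726, 0.0432, 0.028]
eef_rot: [0.967, -0.256, -0.0, 0.0]
contact_force: [-1.9, -0.9, 2.9]
opening: 0.006
finger_force: 1.5
```

Run:
```python
from h import *
print(get_state()["contact_force"],tool([.4727,.0438,.022]))
```

```text
[-1.85376164 -0.91377752  2.92048889] [-0.00024874 -0.00055355  0.00595138]
```

Scaled: 0.005 m / 0.4 = 0.0125, 0.004 m / 0.4 = 0.01.

>>> {"api": "drive_effector", "payload": {"moves": [{"aperture":0,"d":[0,0,0.005]},{"aperture":0,"d":[0,0,0.01]},{"aperture":0,"d":[0,0,0.0125]},{"aperture":0,"d":[0,0,0.0125]}]}}

```text
clock: 2.95
tool_pos: [0.473, 0.0435, 0.0228]
eef_rot: [0.967, -0.256, 0.0, 0.0]
contact_force: [-2.1, -2.0, 6.1]
opening: 0.004
finger_force: 2.8
```

>>> {"api": "drive_effector", "payload": {"moves": [{"aperture":0,"d":[0,0,0.0025]},{"aperture":0,"d":[0,0,0.005]},{"aperture":0,"d":[0,0,0.005]}]}}

```text
clock: 3.25
tool_pos: [0.473, 0.0434, 0.0221]
eef_rot: [0.967, -0.256, 0.001, -0.0]
contact_force: [-3.7, -1.2, 21.3]
opening: 0.004
finger_force: 10.3
```

Stopped at 21 N, so the tray is at its stop. Lift, open and look.

Scaled: -0.14 m / 0.4 = -0.35, -0.1 m / 0.4 = -0.25.

>>> {"api": "drive_effector", "payload": {"moves": [{"aperture":0,"d":[0,0,-0.05]},{"aperture":0,"d":[0,0,-0.15]},{"aperture":1,"d":[-0.1,0,-0.25]},{"aperture":1,"d":[-0.225,0,-0.35]},{"aperture":1,"d":[-0.225,0,-0.35]}]}}

```text
clock: 3.75
tool_pos: [0.3926, 0.09, 0.1625]
eef_rot: [0.967, -0.254, -0.0, -0.001]
contact_force: [0.7, -0.1, -0.5]
opening: 0.254
finger_force: 0.0
```

Run:
```python
from h import *
p,d=snapshot("top");np.savez("t2.npz",p=p,d=d);p2,d2=snapshot("side")
a=cv2.resize(p[130:220,190:290],(500,450));b=cv2.resize(p2[175:245,190:280],(300,233))
a[:,:]=a;cv=np.zeros((450,800,3),np.uint8);cv[:,:500]=a;cv[:233,500:]=b;cv2.imwrite("pics/t2.png",cv[...,::-1])
hsv=cv2.cvtColor(p,cv2.COLOR_RGB2HSV);o=cv2.inRange(hsv,(5,150,90),(22,255,255));o[:130]=0;o[220:]=0;o[:,:200]=0;o[:,280:]=0
C=cloud("top",d);Q=C[o>0];h=np.array([.5005,.028]);ax=np.array([.869,-.495]);t=(Q[:,:2]-h)@ax;w=(Q[:,:2]-h)@[.495,.869]
print(len(Q),t.min(),t.max(),w.min(),w.max());g=(np.abs(w)<.02);f=np.polyfit(t[g],Q[g,2],1);print("slope",f)
k=t>.02;print("far tab",t[k].mean(),w[k].mean(),w[k].min(),w[k].max(),Q[k].mean(0)); print(tool([0,0,0]))
ys,xs=np.nonzero(o);P=ray("top",np.c_[xs,ys],.045)[k];w=(P[:,:2]-h)@[.495,.869];t=(P[:,:2]-h)@ax;print("ray far",t.min(),t.max(),w.min(),w.max(),w.mean())
```

```text
263 -0.18695360929283014 0.04338727960198463 -0.1449088237951192 0.012803067395660258
slope [0.42248132 0.0324269 ]
far tab 0.03165335950010681 -0.0007310747907284275 -0.011103423340855897 0.010434316394325871 [0.52763984 0.01169931 0.04580388]
[-0.29914584  0.27201486  0.16117207]
ray far 0.0190011931152571 0.04408824096259325 -0.011384622431795725 0.010243430334781067 -0.0006136270882774669
```

View pics/t2.png

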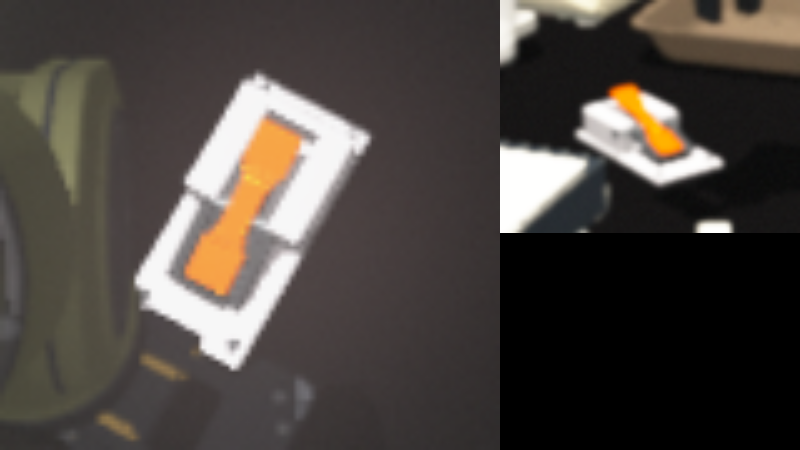

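The tray is tipped: the slope of 0.4225 equals tan 0.4. The raised far tab is at (275,145) in the crop, its centre at (0.5276,0.0117) with the top at 45.8 mm. Next, go above it.

```bash
python3 -c "
from h import *
print(tool([.5276,.0117,.08]))"
```

```text
[0.15484711 0.00268013 0.08212863]
```

Scaled: 0.155 m / 0.4 = 0.3875, 0.13 m / 0.4 = 0.325.

>>> {"api": "drive_effector", "payload": {"moves": [{"aperture":0.55,"d":[0.1125,0.0025,0]},{"aperture":0.55,"d":[0.225,0.005,0.05]},{"aperture":0.55,"d":[0.325,0.0075,0.125]},{"aperture":0.55,"d":[0.3875,0.0075,0.1875]},{"aperture":0.55,"d":[0.3875,0.0075,0.2]},{"aperture":0.55,"d":[0.3875,0.0075,0.2]}]}}

```text
clock: 4.45
tool_pos: [0.5275, 0.0082, 0.0788]
eef_rot: [0.967, -0.256, -0.001, 0.0]
contact_force: [-0.4, 0.7, -0.4]
opening: 0.552
finger_force: 0.0
```

```bash
python3 -c "
from h import *
print(tool([.5276,.0117,.0365]))"
```

```text
[-0.00153684 -0.00315643  0.04230543]
```

Scaled: 0.042 m / 0.4 = 0.105, 0.038 m / 0.4 = 0.095.

>>> {"api": "drive_effector", "payload": {"moves": [{"aperture":0.55,"d":[-0.0025,-0.0075,0.0375]},{"aperture":0.55,"d":[-0.0025,-0.0075,0.075]},{"aperture":0.55,"d":[-0.0025,-0.0075,0.095]},{"aperture":0.55,"d":[-0.0025,-0.0075,0.105]},{"aperture":0.55,"d":[-0.0025,-0.0075,0.105]},{"aperture":0.55,"d":[-0.0025,-0.0075,0.105]}]}}

```text
clock: 5.05
tool_pos: [0.5288, 0.012, 0.0393]
eef_rot: [0.967, -0.256, 0.0, -0.0]
contact_force: [-0.0, 0.1, 0.4]
opening: 0.547
finger_force: 0.0
```

```bash
python3 -c "
from h import *
print(tool([.5276,.0117,.0365]))"
```

```text
[-0.00088726  0.00083191  0.00278036]
```

Scaled: 0.002 m / 0.4 = 0.005.

>>> {"api": "drive_effector", "payload": {"moves": [{"aperture":0.55,"d":[0,0,0.005]},{"aperture":0.25,"d":[0,0,0.005]},{"aperture":0.25,"d":[0,0,0.005]},{"aperture":0.25,"d":[0,0,0.005]},{"aperture":0.2,"d":[0,0,0.005]},{"aperture":0.2,"d":[0,0,0.005]},{"aperture":0.2,"d":[0,0,0.005]},{"aperture":0.2,"d":[0,0,0.005]},{"aperture":0.2,"d":[0,0,0.005]}], "grip_force": 20}}

```text
clock: 5.95
tool_pos: [0.5286, 0.0119, 0.0368]
eef_rot: [0.967, -0.256, 0.0, 0.0]
contact_force: [-0.2, 0.4, 1.4]
opening: 0.269
finger_force: 20.0
```

The fingers grip at 23.7 mm, the tab's width. Lift straight up.

Scaled: -0.1 m / 0.4 = -0.25, -0.06 m / 0.4 = -0.15.

>>> {"api": "drive_effector", "payload": {"moves": [{"aperture":0.2,"d":[0,0,-0.01]},{"aperture":0.2,"d":[0,0,-0.03]},{"aperture":0.2,"d":[0,0,-0.075]},{"aperture":0.2,"d":[0,0,-0.15]},{"aperture":0.2,"d":[0,0,-0.25]},{"aperture":0.2,"d":[0,0,-0.25]},{"aperture":0.2,"d":[0,0,-0.25]}]}}

```text
clock: 6.65
tool_pos: [0.5291, 0.0121, 0.1378]
eef_rot: [0.967, -0.256, 0.001, -0.0]
contact_force: [-0.0, 0.2, -0.9]
opening: 0.269
finger_force: 20.0
```

Run:
```python
from h import *
p,d=snapshot("side");cv2.imwrite("pics/s3.png",cv2.resize(p[130:250,170:310],None,fx=5,fy=5)[...,::-1])
g=np.array([.491,-.291])+.015*np.array([.869,-.495]);print(g,tool([*g,.13]))
```

```text
[ 0.504035 -0.298425] [0.1324641  0.28190019 0.00669161]
```

View pics/s3.png

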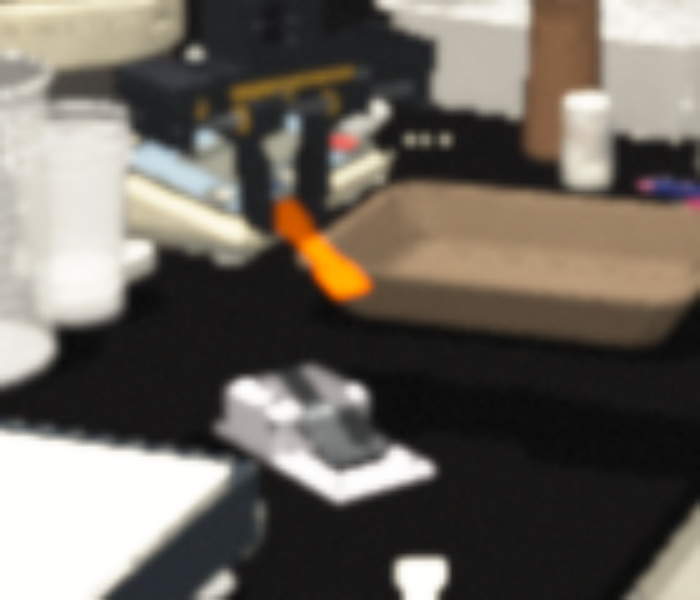

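The bar is held by its raised tab at (290,215), sloping down to (350,285), and the empty tray stays tipped. Next, carry it over the pan while pitching the bar towards level.

Scaled: 0.282 m / 0.4 = 0.705, 0.05 m / 0.4 = 0.125, -0.05 rad / 2 = -0.025.

>>> {"api": "drive_effector", "payload": {"moves": [{"aperture":0.2,"d":[0.0375,0.075,0]},{"aperture":0.2,"d":[0.075,0.175,0]},{"aperture":0.2,"d":[0.125,0.275,0],"r":[0,-0.025,0]},{"aperture":0.2,"d":[0.175,0.375,0],"r":[0,-0.05,0]},{"aperture":0.2,"d":[0.225,0.475,0],"r":[0,-0.075,0]},{"aperture":0.2,"d":[0.275,0.575,0],"r":[0,-0.1,0]},{"aperture":0.2,"d":[0.3125,0.6625,0],"r":[0,-0.125,0]},{"aperture":0.2,"d":[0.33,0.7,0],"r":[0,-0.15,0]},{"aperture":0.2,"d":[0.33,0.705,0],"r":[0,-0.15,0]},{"aperture":0.2,"d":[0.33,0.705,0],"r":[0,-0.15,0]}]}}

```text
clock: 7.7
tool_pos: [0.503, -0.2976, 0.1351]
eef_rot: [0.956, -0.253, -0.146, -0.039]
contact_force: [-0.3, 0.5, -0.3]
opening: 0.268
finger_force: 20.0
```

Run:
```python
from h import *
s=get_state();M=R.from_quat(s["eef_rot"]).as_matrix();print(M.round(3),s["q"],tool([.504,-.2984,.03]))
for n in("side","top"):
    p,d=snapshot(n);C=cloud(n,d);hsv=cv2.cvtColor(p,cv2.COLOR_RGB2HSV);o=cv2.inRange(hsv,(5,170,90),(22,255,255))
    k=(o>0)&(abs(C[...,0]-.48)<.12)&(abs(C[...,1]+.28)<.12)&(C[...,2]>.06);Q=C[k];t=(Q[:,:2]-[.504,-.2984])@[.869,-.495]
    print(n,len(Q),t.min(),t.max(),np.polyfit(t,Q[:,2],1),Q[:,2].min(),Q[:,2].max())
    if n=="side": cv2.imwrite("pics/s4.png",cv2.resize(p[90:210,200:340],None,fx=5,fy=5)[...,::-1])
```

```text
[[ 0.83  -0.495 -0.259]
 [-0.472 -0.869  0.148]
 [-0.298 -0.001 -0.955]] [ 0.39658901  0.90891603  0.13561603  1.48222158 -0.13045804  1.06295835
 -1.51073889] [0.03252254 0.00024758 0.09995538]
side 87 -0.08252477934765483 0.042273874611102304 [0.99383774 0.19293108] 0.13650839278292634 0.23478351456865135Traceback (most recent call last):
  File "<stdin>", line 6, in <module>
    return umr_minimum(a, axis, None, out, keepdims, initial, where)
ValueError: zero-size array to reduction operation minimum which has no identity
```

View pics/s4.png

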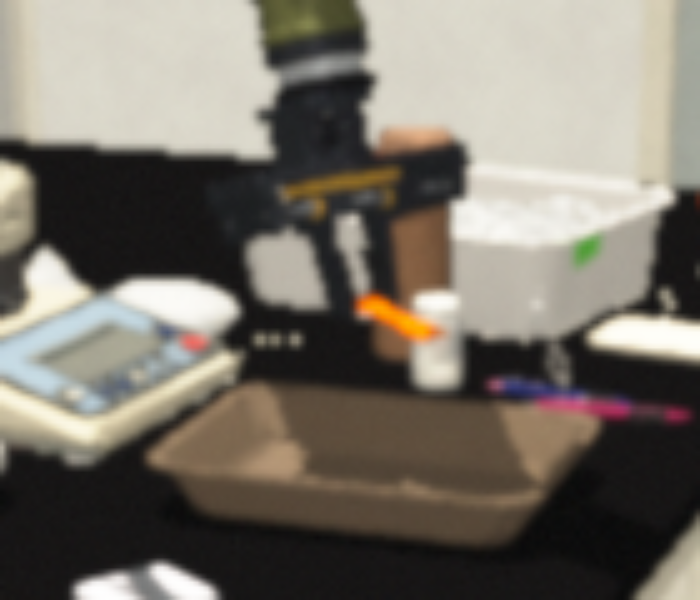

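The bar is nearly level above the pan at (400,315), slightly near-end-down. Lower it.

Scaled: 0.107 m / 0.4 = 0.2675, 0.1 m / 0.4 = 0.25.

>>> {"api": "drive_effector", "payload": {"moves": [{"aperture":0.2,"d":[0.0225,0,0.0725]},{"aperture":0.2,"d":[0.045,0,0.1425]},{"aperture":0.2,"d":[0.0675,0,0.215]},{"aperture":0.2,"d":[0.0775,0,0.25]},{"aperture":0.2,"d":[0.0825,0,0.2675]},{"aperture":0.2,"d":[0.0825,0,0.2675]},{"aperture":0.2,"d":[0.0825,0,0.2675]}]}}

```text
clock: 8.5
tool_pos: [0.5046, -0.2986, 0.0259]
eef_rot: [0.956, -0.253, -0.144, -0.038]
contact_force: [-0.6, -0.4, 0.9]
opening: 0.265
finger_force: 20.0
```

Scaled: 0.013 m / 0.4 = 0.0325, 0.011 m / 0.4 = 0.0275.

>>> {"api": "drive_effector", "payload": {"moves": [{"aperture":0.2,"d":[0.0025,0,0.01]},{"aperture":0.2,"d":[0.005,0,0.02]},{"aperture":0.2,"d":[0.0075,0,0.0275]},{"aperture":0.2,"d":[0.01,0,0.0325]},{"aperture":0.2,"d":[0.01,0,0.0325]},{"aperture":0.2,"d":[0.01,0,0.0325]}]}}

```text
clock: 9.1
tool_pos: [0.5038, -0.2985, 0.0111]
eef_rot: [0.956, -0.253, -0.144, -0.038]
contact_force: [-0.0, -0.1, 0.3]
opening: 0.265
finger_force: 20.0
```

>>> {"api": "drive_effector", "payload": {"moves": [{"aperture":0.2,"d":[0,0,0.0025]},{"aperture":0.2,"d":[0.0025,0,0.005]},{"aperture":0.2,"d":[0.0025,0,0.005]}]}}

```text
clock: 9.4
tool_pos: [0.5041, -0.2986, 0.0088]
eef_rot: [0.956, -0.253, -0.144, -0.038]
contact_force: [-0.1, 0.5, -0.8]
opening: 0.26
finger_force: 20.0
```

Scaled: 0.001 m / 0.4 = 0.0025.

>>> {"api": "drive_effector", "payload": {"moves": [{"aperture":0.2,"d":[0,0,0.0025]},{"aperture":0.2,"d":[0,0,0.0025]}]}}

```text
clock: 9.6
tool_pos: [0.5037, -0.2984, 0.0079]
eef_rot: [0.956, -0.253, -0.145, -0.038]
contact_force: [-0.7, 0.8, -0.2]
opening: 0.263
finger_force: 20.0
```

>>> {"api": "drive_effector", "payload": {"moves": [{"aperture":0.2,"d":[0,0,0.0025]},{"aperture":0.2,"d":[0,0,0.0025]}]}}

```text
clock: 9.8
tool_pos: [0.5034, -0.2983, 0.0069]
eef_rot: [0.956, -0.253, -0.145, -0.038]
contact_force: [0.5, -0.4, -0.6]
opening: 0.268
finger_force: 20.0
```

Run:
```python
from h import *
p,d=snapshot("side");cv2.imwrite("pics/s5.png",cv2.resize(p[130:210,210:330],None,fx=6,fy=6)[...,::-1])
```

```text
(no output)
```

View pics/s5.png

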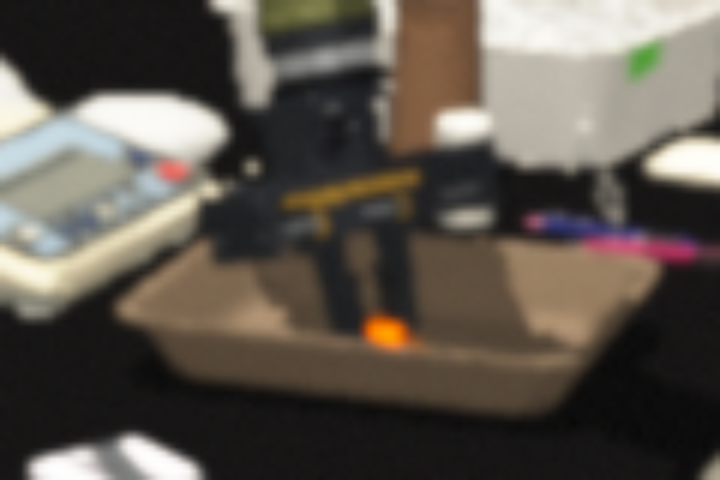

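The bar's far tab shows at (388,332) between the fingertips, at floor level. I'll ease the near end down until it touches, then release.

Scaled: 0.04 rad / 2 = 0.02.

>>> {"api": "drive_effector", "payload": {"moves": [{"aperture":0.2,"r":[0,0.01,0]},{"aperture":0.2,"r":[0,0.02,0]},{"aperture":0.2,"r":[0,0.02,0]}]}}

```text
clock: 10.15
tool_pos: [0.5035, -0.2983, 0.0076]
eef_rot: [0.959, -0.254, -0.125, -0.033]
contact_force: [0.8, -0.3, 2.2]
opening: 0.266
finger_force: 20.0
```

>>> {"api": "drive_effector", "payload": {"moves": [{"aperture":0.3},{"aperture":0.36},{"aperture":0.42},{"aperture":0.45},{"aperture":0.45},{"aperture":0.45}]}}

```text
clock: 10.75
tool_pos: [0.5035, -0.2983, 0.007]
eef_rot: [0.959, -0.254, -0.125, -0.033]
contact_force: [-0.6, -0.3, 0.7]
opening: 0.449
finger_force: 0.0
```

Scaled: -0.17 m / 0.4 = -0.425, -0.15 m / 0.4 = -0.375.

>>> {"api": "drive_effector", "payload": {"moves": [{"aperture":0.45,"d":[-0.0125,0,-0.05]},{"aperture":0.45,"d":[-0.0375,0,-0.1375]},{"aperture":0.45,"d":[-0.065,0,-0.2425]},{"aperture":0.45,"d":[-0.0975,0,-0.3625]},{"aperture":0.45,"d":[-0.2,0,-0.3875]},{"aperture":0.45,"d":[-0.3,0,-0.4125]},{"aperture":0.45,"d":[-0.375,0,-0.425]},{"aperture":0.45,"d":[-0.375,0,-0.425]},{"aperture":0.45,"d":[-0.375,0,-0.425]}]}}

```text
clock: 11.65
tool_pos: [0.416, -0.2484, 0.2103]
eef_rot: [0.959, -0.254, -0.125, -0.033]
contact_force: [0.4, 0.2, -0.3]
opening: 0.447
finger_force: 0.0
```

Run:
```python
from h import *
p,d=snapshot("top");C=cloud("top",d);hsv=cv2.cvtColor(p,cv2.COLOR_RGB2HSV);o=cv2.inRange(hsv,(5,170,70),(22,255,255));o[:100]=0;o[240:]=0;o[:,:310]=0;o[:,430:]=0
ys,xs=np.nonzero(o);P=ray("top",np.c_[xs,ys],.009)[:,:2].astype(np.float32);print(len(P),cv2.minAreaRect(P) if len(P)>3 else "",C[o>0][:,2].min(),C[o>0][:,2].max())
cv2.imwrite("pics/t6.png",cv2.resize(p[95:260,90:440],None,fx=2.2,fy=2.2)[...,::-1])
```

```text
91 ((0.4500635266304016, -0.26584699749946594), (0.02225814200937748, 0.026622071862220764), 60.41358947753906) 0.002620694549475214 0.21549163306096827
```

View pics/t6.png

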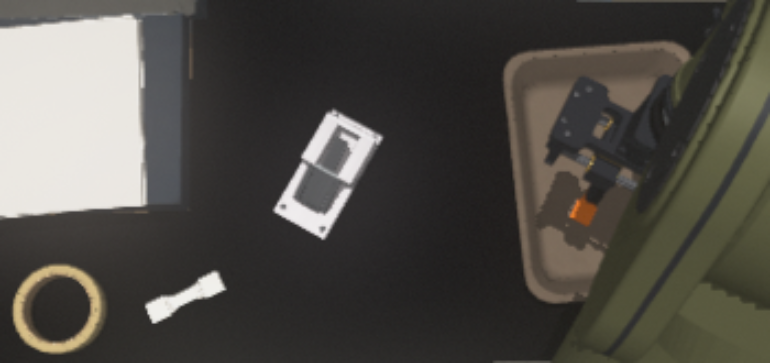

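The near tab lies in the pan at (584,211) in the crop, but the arm hides the rest. I'll move it aside and look again.

Scaled: -0.3 m / 0.4 = -0.75, -0.25 m / 0.4 = -0.625.

>>> {"api": "drive_effector", "payload": {"moves": [{"aperture":0.45,"d":[0,-0.125,0]},{"aperture":0.45,"d":[0,-0.25,0]},{"aperture":0.45,"d":[0,-0.375,0]},{"aperture":0.45,"d":[-0.05,-0.5,0]},{"aperture":0.45,"d":[-0.075,-0.625,0]},{"aperture":0.45,"d":[-0.1,-0.75,0]},{"aperture":0.45,"d":[-0.1,-0.75,0]},{"aperture":0.45,"d":[-0.1,-0.75,0]},{"aperture":0.45,"d":[-0.1,-0.75,0]}]}}

```text
clock: 12.6
tool_pos: [0.5304, 0.0299, 0.2194]
eef_rot: [0.958, -0.254, -0.125, -0.032]
contact_force: [-0.1, 0.2, -0.4]
opening: 0.451
finger_force: 0.0
```

Run:
```python
from h import *
p,d=snapshot("top");C=cloud("top",d);hsv=cv2.cvtColor(p,cv2.COLOR_RGB2HSV);o=cv2.inRange(hsv,(5,170,70),(22,255,255));o[:120]=0;o[225:]=0;o[:,:325]=0;o[:,415:]=0
ys,xs=np.nonzero(o);P=ray("top",np.c_[xs,ys],.009)[:,:2].astype(np.float32);print(len(P),cv2.minAreaRect(P),np.percentile(C[o>0][:,2],[2,50,98]))
t=(P-P.mean(0))@[.869,-.495];print("slope",np.polyfit(t,C[o>0][:,2],1))
cv2.imwrite("pics/t7.png",cv2.resize(p[95:260,90:440],None,fx=2.2,fy=2.2)[...,::-1])
```

```text
265 ((0.476420521736145, -0.281454473733902), (0.02336873859167099, 0.08827898651361465), 60.40441131591797) [0.00284536 0.00669218 0.01038574]
slope [-0.10388332  0.0143929 ]
```

View pics/t7.png

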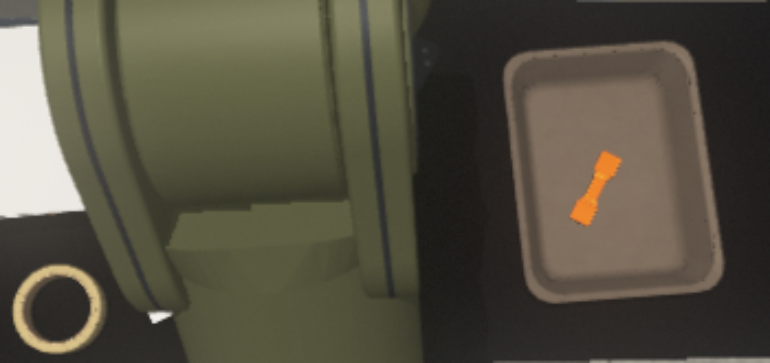

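The bar lies flat in the middle of the pan at (597,188), 88 x 23 mm with its top about 7 mm up. The tape at (58,309) has not moved.

```bash
python3 -c "
from plant import finish_job
print(finish_job())"
```

```text
the job is handed in; nothing more can be done
None
```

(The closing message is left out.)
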